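# Shut the tool chest's sprung lid and shoot its bolt

## Robot

A 6-joint arm with a two-finger parallel gripper is mounted at the origin on the work surface. World frame = base frame: x ahead of the robot, y to its left, z up, the work surface at z = 0. Lengths are in m, angles in rad, forces in N, time in s.
With the tool pointing down it reaches from about 0.3 to 0.775 m from the base axis. Payload 14.6 kg.
Tool frame: the origin (TCP) lies on the centre line of the jaws, within the pads' length; the fingertips stand 19 mm ahead of it and the grasp point (between the pads) is the TCP; z points along the fingers, y is the direction in which the jaws open and shut (so a half turn about z gives the same grasp; the last joint's range is limited). The gripper opens to 94 mm and grips with 3 to 60 N. Pads are 16 mm wide; open, the fingers measure 119 mm over their backs; the gripper's body (75 mm by 177 mm) begins 78 mm behind the grasp point.
Start: joints at [1.115, 0.3, 1.521, -0, 1.321, -0.067], TCP at [0.208, 0.509, 0.224] pointing down, gripper open.
Joint ranges: [-3.03, 3.03], [-0.79, 2.21], [0.23, 2.52], [-1.04, 4.18], [0, 3.07], [-2.55, 2.55]. Speed limits (rad/s): [2.22, 2.22, 2.57, 3.14, 3.14, 3.14].

## Interface

Orientations are given as [roll, pitch, yaw] about the fixed x, y, z axes, in that order (R = Rz(yaw) Ry(pitch) Rx(roll)).
In Python, from station import ctrl gives the robot as it stands. The module is installed in compiled form; this text tells all that it offers.
- The arm moves only by the shell command python3 -m creep 'ROWS' [FORCE]. ROWS is a JSON object of lists of equal length, an entry for each row: "translation": the shift along the world's x, y, z in mm, a list of three; "yaw": the turn about the world's z in rad; "gripper": the closure in counts, from 0 (fully open) to 255 (shut). A call has 1 to 5 rows; each row is the pose to reach, as a shift and turn from the pose measured when the call began; what a row does not reach only later rows make up. A row lasts 1/12 s, in which the tool goes at most 41.7 mm and 7.16 degrees, less where a joint would pass 70% of its speed; a pose out of reach is approached as far as the arm can. A call with a gripper value outside its range is refused whole. The fingers move at their own pace and stop on an object; FORCE is the grip in N (left out, the last holds). Time passes only in rows, so rows that repeat a pose let the fingers close. It gives the time, the measured TCP pose, the force and the opening at its end, in the units of the state.
- ctrl.get_obs(): the state, without advancing time (a new reading comes with each control period).
- ctrl.camera(name): name is "side" or "top" or "wrist"; returns a dict with "pixels" (480x640x3 uint8, red, green, blue), "depth" (480x640 float32, m along the optical axis (not along the pixel's ray), 0 where there is no reading), "fx", "fy", "cx", "cy" (pixels), "dist" ([k1, k2, p1, p2, k3] as OpenCV has them; the pictures are not rectified), "R" (3x3) and "t" (3): a world point X has camera coordinates R X + t; the wrist camera has in their place "tool_from_camera" (4x4, takes a point from camera to tool coordinates, whose origin is the TCP and whose axes are the flange's). Camera axes: x right, y down, z forward; pixel columns grow to the right and rows downward; lengths in m; the calibration is good to about 2 mm. A picture is of the moment at which its call begins: read the wrist's pose just before it.
- ctrl.hand_in(): hands the job in, once; it reports no verdict.
The state is a dict: "time_s": time; "qpos": joint angles; "joint_vel": joint speeds; "tau": joint torques, N m; "ee_pos": TCP position; "eef_rot": TCP orientation; "force": force on the tool from outside, world axes, zero at the start; "moment": the same for the moment, N m; "grip_width": finger opening in m.
Only numpy, scipy, OpenCV 4.12 (cv2) and the standard library are available. Lean on these libraries where they do the work, as an engineer would, in place of code of your own. Each camera call takes 0.05 s, during which the arm holds its last target. There are 200 camera calls.

## Task

Close the tool chest on the bench and bolt it: the lid is sprung up, so press it down on its rubber buffers by the bolt's knob and, holding it down, push the bolt across into the keeper until you feel its tip come up firmly against the stop hidden inside, then let go. Go by feel and gently: do not force the lid onto its buffers or ram the bolt against the keeper, and leave the other things on the chest and the bench where they are.

Things in the scene. Friction and masses are not known exactly. Their poses are not given: they have to be found in the camera images.
- chest: Fixed plywood tool chest, 300 mm (x) by 400 mm (y), 100 mm high. Origin: centre of its underside; z up, -x its front (towards the robot), +y the way the bolt is pushed. Its top is a fixed deck (100 mm above the origin) with an opening that the lid fills; a deck strip 140 mm wide at the +y side carries the keeper.
- lid: Plywood trapdoor lid, 216 x 216 x 15 mm, flush with the deck when shut. Origin on the hinge line along its far (+x) edge, at its top face: 100, 0, 100 mm in the chest's frame. Axes as the chest's when shut; it opens by turning about +y, the front edge rising. Starts 0.19 to 0.28 rad open; a spring pushes it up, 4 to 12 N at the knob. Let go unbolted, it rises again.
- buffer (a point): Top of a rubber buffer in the chest; a like one stands 180 mm farther along -y. They stop the lid's underside, 212 mm in front of the hinge, at angle 0 (shut), and are stiff: about 1 mm more takes some 20 N.
- bolt: Steel barrel bolt on the lid: rod 12 mm across, 195 mm long, parallel to the hinge, 195 mm in front of it and 12 mm above the lid's top face, in two straps whose tops are 22 mm above the lid. Origin on the rod's axis under the knob; y towards the tip, z up out of the lid. It slides only along y, against about 3 N of friction, and stays where it is left. Travel to spare beyond home.
- knob_top (a point): Centre of the top of the bolt's knob: an upright plain steel post 16 mm across and 44 mm tall on the rod. This point is 50 mm above the rod's axis and 62 mm above the lid's top face, along the lid's z (the knob leans with the lid). The knob stays clear of the straps and the keeper all the way home.
- bolt_tip (a point): Centre of the rod's flat tip (no lead-in), 102 mm ahead of the knob's axis along the bolt's y. At the start it is 6 to 23 mm short of the keeper's mouth along y.
- keeper: Fixed steel keeper on the deck: a socket 24 mm wide, 54 mm long, 24 mm high, in line with the bolt. Origin on the deck under the mouth's middle; +y points in. Hole 16 x 16 mm, axis 12 mm above the deck: 2 mm of play all round the rod when the lid is on its buffers. With the bolt in it, the roof keeps the lid shut.
- keeper_end: Rear wall of the keeper with a set-screw stop inside the hole. Origin: middle of the keeper's rear face, 54 mm from the mouth. The stop's face stands anywhere from 22 to 42 mm in from the mouth, set differently each time; it cannot be seen or measured, only felt with the bolt's tip. It is rigid (1 mm too far takes some 20 N). The bolt is fully home when its tip bears on it, by some 5 N or more.
- keeper_mouth (a point): Centre of the keeper's mouth, 12 mm above the deck, on the face towards the bolt.
- offcut: Bystander, to be left alone: wooden offcut block, 60 x 40 x 25 mm, lying on the chest's deck beside the keeper. Origin at the centre of its underside.
- jar: Bystander, to be left alone: small clear screw jar with steel cap, 44 mm across, 55 mm high, on the deck. Origin at the centre of its underside.
- driver: Bystander, to be left alone: screwdriver, 170 mm, lying on the deck near its left edge. Origin at the centre of its underside.
- hammer: Bystander, to be left alone: hammer, 270 mm, on the bench to the right of the chest. Origin at the centre of its underside.
- glue: Bystander, to be left alone: white glue bottle with a cap, 56 mm across, 150 mm high, on the bench to the right. Origin at the centre of its underside.
- brushpot: Bystander, to be left alone: dark metal pot with brushes, 80 mm across, 100 mm high (handles to 170), on the bench to the left. Origin at the centre of its underside.

How it is judged:
By the outcome, as a careful person would: the job done as asked, in the order asked, and still so for the second after the job is handed in, with the robot touching nothing.
It also fails if it takes over 67 s, if anything falls off the work surface, if the arm or the gripper's body presses on something with over 40 N, if the wrist force passes 120 N, or if a joint passes its speed limit or range.

## Working session

There is one attempt and no reset: what is moved stays moved. The work goes in short steps, Python scripts to look and compute and a shell command to move; the robot and the scene stay as the last step left them, time stands still between calls to the robot, and variables do not carry over. Pictures are saved under pics/ and viewed, about 8 in all and at most 12, crops included, and the job is handed in when it is done.

```bash
mkdir -p pics; ls
python3 - <<'E'
from station import ctrl
import cv2,numpy as np,pickle
o=ctrl.get_obs();print({k:np.round(v,3).tolist() for k,v in o.items()})
d={}
for n in("side","top","wrist"):
    c=ctrl.camera(n);d[n]=c;cv2.imwrite(f"pics/{n}0.png",c["pixels"][:,:,::-1])
    print(n,c["fx"],c["cx"],c["cy"],np.round(c["dist"],3),(np.round(c["R"],3).tolist(),np.round(c["t"],3)) if "R" in c else np.round(c["tool_from_camera"],3).tolist())
pickle.dump((o,d),open("first.pkl","wb"))
E
```

```text
pics
{'time_s': 0.0, 'qpos': [1.115, 0.3, 1.522, -0.0, 1.321, -0.067], 'joint_vel': [-0.001, -0.0, 0.001, -0.001, 0.001, 0.001], 'tau': [-0.0, -53.182, -35.273, 0.071, 0.025, -0.0], 'ee_pos': [0.208, 0.509, 0.224], 'eef_rot': [-3.14, -0.0, 2.753], 'force': [-0.094, -0.894, -0.146], 'moment': [-0.0, 0.025, -0.013], 'grip_width': 0.094}
side 484.5321043948844 323.1376948537691 235.88841901376873 [-0.038  0.     0.     0.     0.   ] ([[0.732, -0.681, 0.017], [-0.402, -0.452, -0.797], [0.551, 0.576, -0.604]], array([-0.487,  0.274,  1.25 ]))
top 496.7892256903365 318.04134230173634 239.5536379820305 [-0.017  0.     0.     0.     0.   ] ([[0.083, -0.997, 0.003], [-0.973, -0.082, -0.218], [0.217, 0.015, -0.976]], array([-0.116,  0.568,  1.36 ]))
wrist 392.8202432031852 319.23919772942435 238.92334098184247 [-0.044  0.     0.     0.     0.   ] [[0.0, -0.96, -0.281, 0.082], [1.0, 0.0, -0.001, -0.0], [0.001, -0.281, 0.96, -0.159], [0.0, 0.0, 0.0, 1.0]]
```

View pics/top0.png

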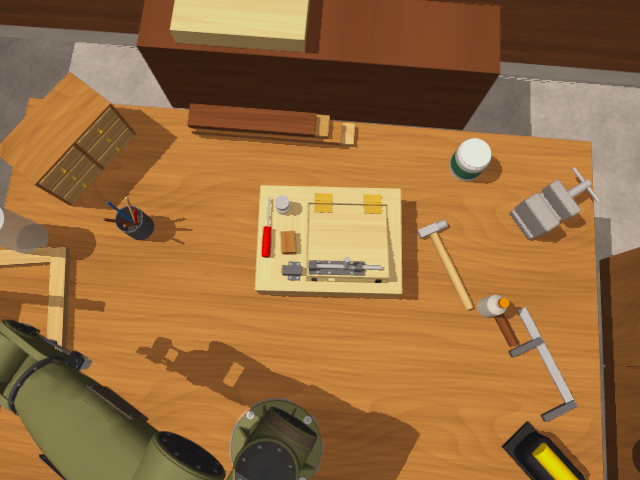

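View pics/side0.png

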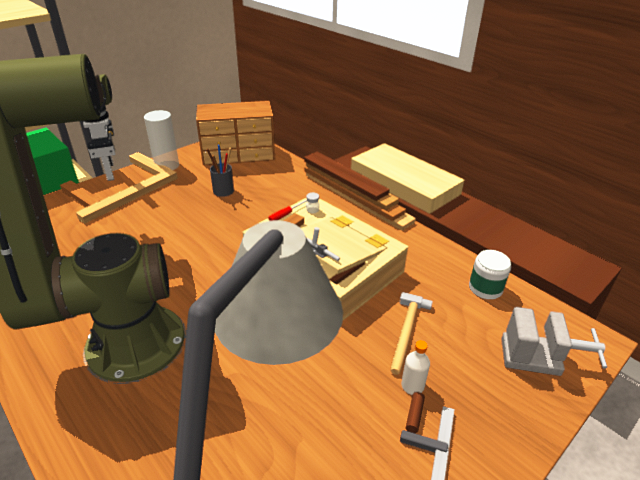

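Top view: chest spans about (257–402, 186–294), the keeper is at (292,270), the bolt runs along (310–385, 267), and the knob is near (347,262). +y is to the left. The side view shows the lid up, with the lamp partly hiding the chest. I'll take coarse positions from the top depth.

```bash
cat > h.py <<'E'
import cv2,numpy as np
def K(c): return np.array([[c["fx"],0,c["cx"]],[0,c["fy"],c["cy"]],[0,0,1.]])
def pose(c,o=None):
    """camera->world R,t"""
    if "R" in c: R=np.array(c["R"]);return R.T,-R.T@np.array(c["t"])
    a=o["eef_rot"];Rx=cv2.Rodrigues(np.array([a[0],0,0.]))[0];Ry=cv2.Rodrigues(np.array([0,a[1],0.]))[0];Rz=cv2.Rodrigues(np.array([0,0,a[2]*1.]))[0]
    R=Rz@Ry@Rx;T=np.array(c["tool_from_camera"]);return R@T[:3,:3],R@T[:3,3]+np.array(o["ee_pos"])
def rays(c,px,o=None):
    n=cv2.undistortPoints(np.array(px,float).reshape(-1,1,2),K(c),np.array(c["dist"])).reshape(-1,2)
    R,t=pose(c,o);return (R@np.c_[n,np.ones(len(n))].T).T,t
def onz(c,px,z,o=None):
    d,t=rays(c,px,o);return t+d*((z-t[2])/d[:,2])[:,None]
def bydepth(c,px,o=None):
    d,t=rays(c,px,o);z=np.array([c["depth"][int(round(v)),int(round(u))] for u,v in px]);return t+d*z[:,None]
def tri(r):
    """least-squares meeting of rays [(d,t),...]"""
    A=0;b=0
    for d,t in r:
        d=d/np.linalg.norm(d);P=np.eye(3)-np.outer(d,d);A=A+P;b=b+P@t
    return np.linalg.solve(A,b)
E
python3 - <<'E'
from h import *;import pickle
o,d=pickle.load(open("first.pkl","rb"));c=d["top"]
px=[(262,190),(398,191),(400,290),(259,290),(347,259),(292,266),(262,240)]
print(np.round(bydepth(c,px),4))
im=c["pixels"][170:310,240:420,::-1];cv2.imwrite("pics/topcrop.png",cv2.resize(im,None,fx=4.4,fy=4.2,interpolation=2))
# orientation: keeper-bolt dark line on top
E
```

```text
[[ 0.6981  0.1022  0.1011]
 [ 0.7259 -0.2836  0.1064]
 [ 0.4451 -0.3028  0.1043]
 [ 0.4141  0.0804  0.0958]
 [ 0.4999 -0.1483  0.2044]
 [ 0.483  -0.0052  0.1254]
 [ 0.5494  0.0843  0.118 ]]
```

View pics/topcrop.png

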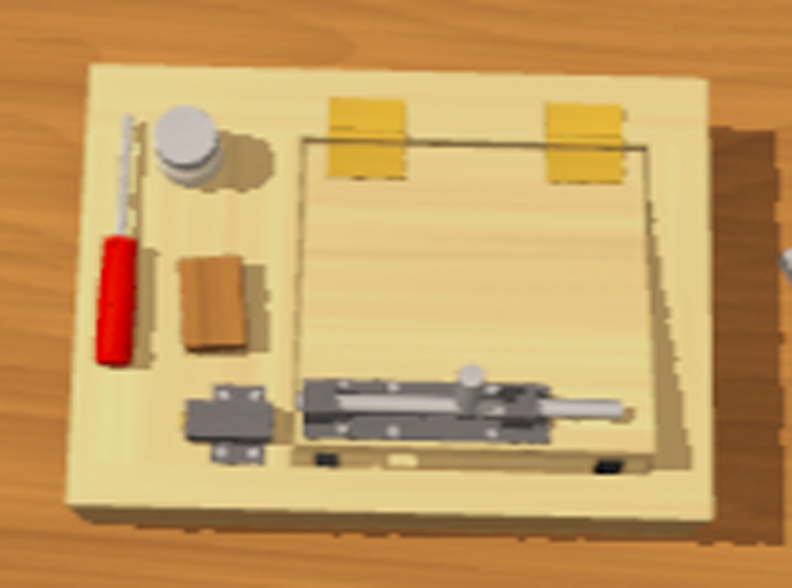

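Crop: knob top at crop (471,374), i.e. full-frame (347,259). The keeper mouth is at crop x≈273. Coarse knob top is (0.50,-0.148,0.204) and chest yaw about 0.076. I'll go above it with yaw +0.465.

```bash
python3 -m creep '{"translation":[[0,0,40],[10,-30,60],[25,-65,80],[40,-100,100],[55,-135,110]],"yaw":[0,0.1,0.2,0.3,0.4],"gripper":[0,0,0,0,0]}' 
python3 -m creep '{"translation":[[15,-37,0],[30,-74,0],[45,-111,0],[60,-148,0],[75,-185,0]],"yaw":[0.05,0.05,0.05,0.05,0.05],"gripper":[0,0,0,0,0]}' 
python3 -m creep '{"translation":[[15,-37,0],[30,-74,0],[45,-111,0],[60,-148,0],[75,-185,0]],"yaw":[0,0,0,0,0],"gripper":[0,0,0,0,0]}'
```

```text
time_s: 0.57
ee_pos: [0.2634, 0.373, 0.3356]
eef_rot: [3.141, 0.001, -3.124]
force: [2.4, -0.4, 0.1]
grip_width: 0.0941
time_s: 0.98
ee_pos: [0.3384, 0.1861, 0.3357]
eef_rot: [3.141, 0.001, -3.074]
force: [0.6, 0.3, 0.8]
grip_width: 0.0945
time_s: 1.4
ee_pos: [0.4136, -0.001, 0.3358]
eef_rot: [3.141, 0.002, -3.074]
force: [0.7, 1.3, 0.3]
grip_width: 0.0938
```

```bash
cat > look.py <<'E'
import sys,pickle,cv2
from station import ctrl
o=ctrl.get_obs();c=ctrl.camera("wrist");n=sys.argv[1]
pickle.dump((o,c),open(n+".pkl","wb"));cv2.imwrite(f"pics/{n}.png",c["pixels"][:,:,::-1])
E
python3 -m creep '{"translation":[[20,-25,0],[40,-40,0],[55,-40,0],[55,-40,0],[55,-40,0]],"yaw":[0,0,0,0,0],"gripper":[0,0,0,0,0]}' 
python3 look.py w1
python3 -m creep '{"translation":[[0,-37,0],[0,-74,0],[0,-110,0],[0,-110,0],[0,-110,0]],"yaw":[0,0,0,0,0],"gripper":[0,0,0,0,0]}' 
python3 look.py w2
```

```text
time_s: 1.82
ee_pos: [0.4684, -0.041, 0.3352]
eef_rot: [3.141, 0.0, -3.074]
force: [0.2, -0.0, -0.1]
grip_width: 0.094
time_s: 2.28
ee_pos: [0.4674, -0.1511, 0.3356]
eef_rot: [3.141, 0.001, -3.076]
force: [0.2, 0.4, -0.1]
grip_width: 0.0942
```

View pics/w1.png

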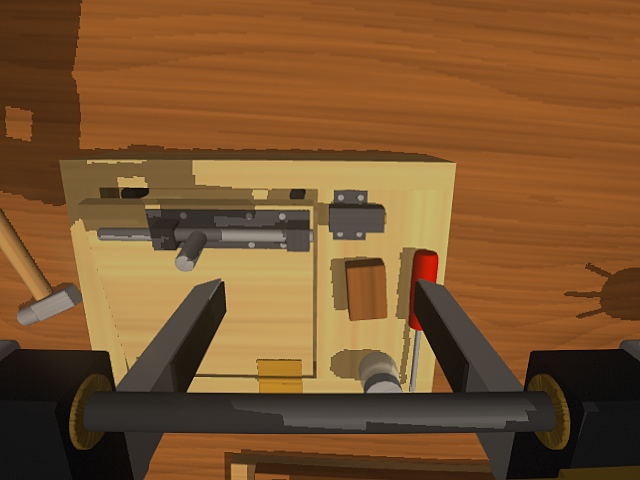

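View pics/w2.png

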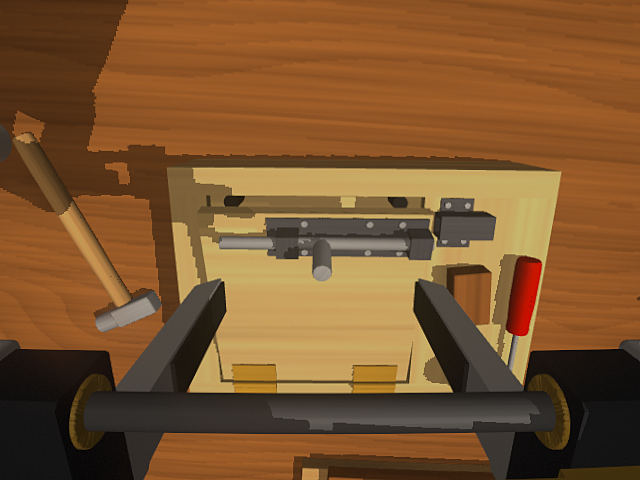

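w1: knob top at (185,264), keeper roof (330–384, 205–238). w2: knob top at (321,273), keeper mouth edge at about u 435, bolt tip about (433,243) behind the strap. I'll triangulate these.

Run:
```python
from h import *;import pickle
o0,d=pickle.load(open("first.pkl","rb"));T=d["top"]
V={n:pickle.load(open(n+".pkl","rb")) for n in("w1","w2")}
for n,(u,v) in {"w1":(185,264),"w2":(321,273)}.items():
    o,c=V[n];h=cv2.cvtColor(c["pixels"],cv2.COLOR_RGB2HSV)
    z=c["depth"][v,u];m=((abs(c["depth"]-z)<.004)&(h[...,1]<60)).astype(np.uint8)
    k,l,s,ce=cv2.connectedComponentsWithStats(m);i=l[v,u];print(n,z,s[i],ce[i]);V[n]+=(ce[i],)
    print(" depth pt",bydepth(c,[(u,v)],o).round(4))
p=[rays(V[n][1],[V[n][2]],V[n][0]) for n in V]
print("knob tri w",tri([(a[0],t) for a,t in p]).round(4))
a,t=rays(T,[(347,259)]);print("with top",tri([(x[0],y) for x,y in p+[(a,t)]]).round(4))
o,c=V["w2"]
q=[(438,212),(434,240),(492,213),(496,238),(200,190),(530,190),(205,320),(440,190),(300,300)]
print(bydepth(c,q,o).round(4))
o,c=V["w1"];print(bydepth(c,[(334,207),(330,230),(380,207),(384,230),(300,170),(100,180)],o).round(4))
```

```text
w1 0.31056198 [175 250  21  21 301] [184.81063123 260.57475083]
 depth pt [[ 0.4995 -0.1458  0.2021]]
w2 0.31349996 [313 260  19  21 307] [321.68403909 269.89576547]
 depth pt [[ 0.4991 -0.1476  0.2018]]
knob tri w [ 0.4979 -0.1471  0.1984]
with top [ 0.5004 -0.1482  0.1937]Traceback (most recent call last):
  File "<stdin>", line 12, in <module>
ValueError: too many values to unpack (expected 2)
```

Run:
```python
from h import *;import pickle
o,c=pickle.load(open("w2.pkl","rb"))
q=[(439,213),(437,238),(491,214),(494,236),(215,190),(520,190),(440,180),(300,300),(420,245)]
print(bydepth(c,q,o).round(4))
o,c=pickle.load(open("w1.pkl","rb"));print(bydepth(c,[(335,207),(332,230),(379,207),(383,230),(300,172),(400,300),(311,234)],o).round(4))
print(tri([(rays(c,[p],o)[0][0],rays(c,[p],o)[1]) for c,o,p in [(c,o,(185,264)),(pickle.load(open("w2.pkl","rb"))[1],pickle.load(open("w2.pkl","rb"))[0],(321,273))]]).round(4))
```

```text
[[ 0.4632 -0.0297  0.1073]
 [ 0.4913 -0.0257  0.1009]
 [ 0.4623  0.0278  0.0987]
 [ 0.486   0.0362  0.0972]
 [ 0.4562 -0.2581  0.099 ]
 [ 0.4353  0.0537  0.0981]
 [ 0.4308 -0.0316  0.1006]
 [ 0.5602 -0.1648  0.1248]
 [ 0.4816 -0.0609  0.1642]]
[[ 0.4624 -0.026   0.1199]
 [ 0.485  -0.0273  0.1223]
 [ 0.4598  0.0169  0.1184]
 [ 0.4815  0.0226  0.123 ]
 [ 0.4333 -0.0626  0.0999]
 [ 0.5661  0.0551  0.0983]
 [ 0.4807 -0.0475  0.1573]]
[ 0.5012 -0.1475  0.1972]
```

```bash
python3 -m creep '{"translation":[[15,2,-30],[30,4,-65],[30,4,-95],[30,4,-105],[30,4,-105]],"yaw":[0.01,0.01,0.01,0.01,0.01],"gripper":[90,90,90,90,90]}' 20
python3 -m creep '{"translation":[[0,0,0],[0,0,0],[0,0,0]],"yaw":[0,0,0],"gripper":[90,90,90]}'
python3 look.py w3
python3 - <<'E'
from h import *;import pickle
o,c=pickle.load(open("w3.pkl","rb"));print(o["ee_pos"],o["grip_width"])
T=np.linalg.inv(np.array(c["tool_from_camera"]))
# expected knob-top pixel and tcp pixel
R,t=pose(c,o)
for X in ([.500,-.147,.201],o["ee_pos"]):
    x=R.T@(np.array(X)-t);print(cv2.projectPoints(x.reshape(1,3),np.zeros(3),np.zeros(3),K(c),np.array(c["dist"]))[0].ravel())
E
```

```text
time_s: 2.75
ee_pos: [0.4968, -0.1446, 0.2292]
eef_rot: [3.139, -0.002, -3.062]
force: [-0.4, 0.8, 0.7]
grip_width: 0.0641
time_s: 3.0
ee_pos: [0.4972, -0.1445, 0.2311]
eef_rot: [3.14, 0.001, -3.062]
force: [0.7, 0.3, 0.3]
grip_width: 0.061
[ 0.49715571 -0.14450309  0.23111382] 0.06095995243963154
[314.18724812 292.96668112]
[319.43913381 315.21844997]
```

View pics/w3.png

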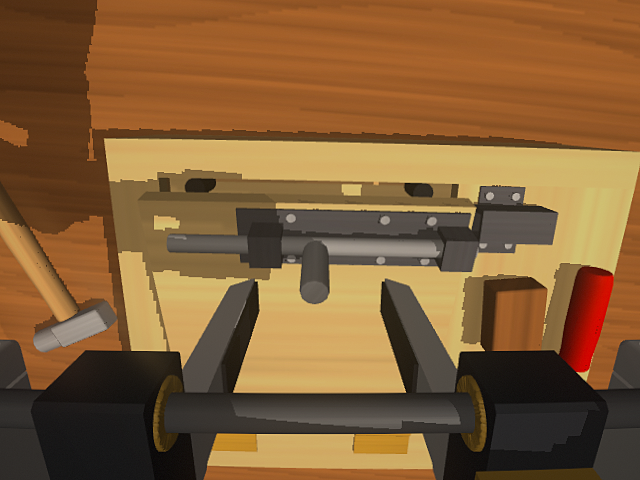

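w3: knob top at (314,292), matching the prediction of (314,293). I'll descend 43 mm with 2.5 mm of −y, then close.

```bash
python3 -m creep '{"translation":[[0,-2.5,-12],[0,-2.5,-25],[0,-2.5,-35],[0,-2.5,-43],[0,-2.5,-43]],"yaw":[0,0,0,0,0],"gripper":[90,90,90,90,90]}' 20
python3 -m creep '{"translation":[[0,0,0],[0,0,0],[0,0,0],[0,0,0],[0,0,0]],"yaw":[0,0,0,0,0],"gripper":[140,170,190,200,205]}' 20
python3 -m creep '{"translation":[[0,0,0],[0,0,0],[0,0,0],[0,0,0],[0,0,0]],"yaw":[0,0,0,0,0],"gripper":[215,225,235,240,240]}' 20
```

```text
time_s: 3.47
ee_pos: [0.4965, -0.147, 0.186]
eef_rot: [3.139, -0.002, -3.062]
force: [-0.3, -0.6, 0.7]
grip_width: 0.0614
time_s: 3.88
ee_pos: [0.4966, -0.147, 0.1864]
eef_rot: [3.139, -0.001, -3.062]
force: [-0.2, 0.5, 0.4]
grip_width: 0.0312
time_s: 4.3
ee_pos: [0.4967, -0.1471, 0.1865]
eef_rot: [3.14, -0.001, -3.062]
force: [-0.0, -0.2, 2.3]
grip_width: 0.0155
```

```bash
python3 -m creep '{"translation":[[0,0,0],[-1,-0.1,-2.5],[-2.3,-0.2,-5.5],[-4,-0.3,-9],[-5.7,-0.4,-13]],"yaw":[0,0,0,0,0],"gripper":[240,240,240,240,240]}' 40
python3 -m creep '{"translation":[[-1,-0.1,-2.7],[-2,-0.2,-5.5],[-3,-0.3,-8],[-4,-0.3,-10.5],[-4.7,-0.4,-13]],"yaw":[0,0,0,0,0],"gripper":[240,240,240,240,240]}'
```

```text
time_s: 4.72
ee_pos: [0.4916, -0.1474, 0.1742]
eef_rot: [3.14, 0.001, -3.062]
force: [1.3, 2.8, 7.6]
grip_width: 0.0153
time_s: 5.13
ee_pos: [0.4875, -0.1477, 0.1619]
eef_rot: [3.14, 0.004, -3.062]
force: [-1.5, 2.8, 9.3]
grip_width: 0.0155
```

```bash
python3 -m creep '{"translation":[[-0.5,0,-1.7],[-1,-0.1,-3.4],[-1.5,-0.1,-5],[-2,-0.2,-6.5],[-2.3,-0.2,-8]],"yaw":[0,0,0,0,0],"gripper":[240,240,240,240,240]}'
python3 -m creep '{"translation":[[-0.3,0,-0.7],[-0.6,0,-1.4],[-0.8,-0.1,-2.2],[-1,-0.1,-3],[-1,-0.1,-3]],"yaw":[0,0,0,0,0],"gripper":[240,240,240,240,240]}'
```

```text
time_s: 5.55
ee_pos: [0.4857, -0.1478, 0.1548]
eef_rot: [3.141, 0.006, -3.062]
force: [-3.6, 3.1, 10.5]
grip_width: 0.0153
time_s: 5.97
ee_pos: [0.4851, -0.1479, 0.1525]
eef_rot: [3.141, 0.008, -3.062]
force: [-1.6, 2.6, 8.4]
grip_width: 0.0152
```

```bash
for i in 1; do :; done
python3 -m creep '{"translation":[[-0.2,0,-0.5],[-0.4,0,-1],[-0.5,0,-1.5],[-0.5,0,-1.5]],"yaw":[0,0,0,0],"gripper":[240,240,240,240]}'
python3 -m creep '{"translation":[[-0.2,0,-0.5],[-0.4,0,-1],[-0.4,0,-1.5],[-0.4,0,-1.5]],"yaw":[0,0,0,0],"gripper":[240,240,240,240]}'
```

```text
time_s: 6.3
ee_pos: [0.4849, -0.1479, 0.1518]
eef_rot: [3.141, 0.009, -3.062]
force: [-3.5, 1.7, 9.1]
grip_width: 0.0155
time_s: 6.63
ee_pos: [0.4848, -0.1478, 0.1511]
eef_rot: [-3.141, 0.011, -3.062]
force: [-4.0, 1.2, 10.6]
grip_width: 0.0156
```

```bash
python3 -m creep '{"translation":[[-0.6,0,-0.7],[-1.2,0,-1.4],[-1.5,0,-2],[-1.5,0,-2]],"yaw":[0,0,0,0],"gripper":[240,240,240,240]}'
python3 -m creep '{"translation":[[-0.5,0,-0.7],[-1,0,-1.4],[-1,0,-2],[-1,0,-2]],"yaw":[0,0,0,0],"gripper":[240,240,240,240]}'
python3 look.py w4
python3 - <<'E'
from h import *;import pickle
from station import ctrl
o,c=pickle.load(open("w4.pkl","rb"))
s=ctrl.camera("side");pickle.dump(s,open("s4.pkl","wb"))
a=c["pixels"][120:360,140:580,::-1];cv2.imwrite("pics/w4c.png",cv2.resize(a,None,fx=1.8,fy=1.8))
E
```

```text
time_s: 6.97
ee_pos: [0.4844, -0.1479, 0.1502]
eef_rot: [-3.14, 0.014, -3.062]
force: [2.9, 2.4, 7.9]
grip_width: 0.0153
time_s: 7.3
ee_pos: [0.4842, -0.1479, 0.1491]
eef_rot: [-3.14, 0.017, -3.062]
force: [-0.4, 0.6, 7.8]
grip_width: 0.0153
```

View pics/w4c.png

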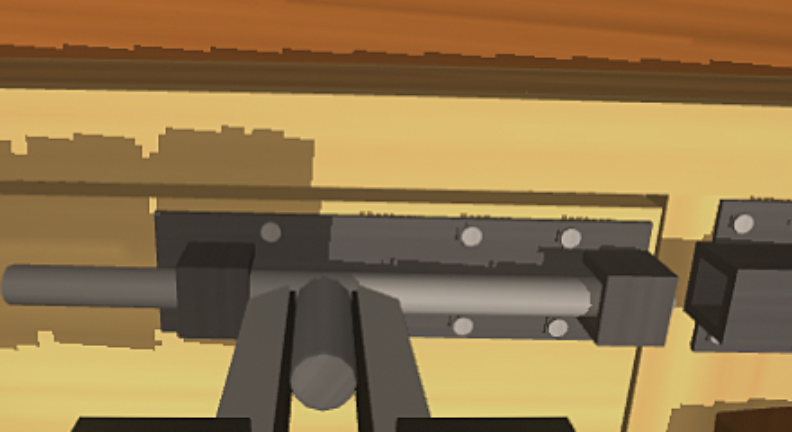

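w4 crop: the lid is nearly flush, the knob is upright between the pads, and the keeper mouth is ahead of the strap at crop x≈690. No buffer force yet (8 N of spring), so I'll keep pressing in small steps.

```bash
python3 -m creep '{"translation":[[-0.2,0,-0.7],[-0.4,0,-1.4],[-0.5,0,-2],[-0.5,0,-2]],"yaw":[0,0,0,0],"gripper":[240,240,240,240]}'
python3 -m creep '{"translation":[[-0.2,0,-0.7],[-0.4,0,-1.4],[-0.5,0,-2],[-0.5,0,-2]],"yaw":[0,0,0,0],"gripper":[240,240,240,240]}'
```

```text
time_s: 7.73
ee_pos: [0.4841, -0.1479, 0.1479]
eef_rot: [-3.139, 0.019, -3.062]
force: [-3.7, 2.1, 10.2]
grip_width: 0.0154
time_s: 8.07
ee_pos: [0.4838, -0.1479, 0.1467]
eef_rot: [-3.139, 0.02, -3.062]
force: [-2.8, 1.3, 10.1]
grip_width: 0.0157
```

```bash
python3 -m creep '{"translation":[[-0.2,0,-0.7],[-0.3,0,-1.4],[-0.3,0,-2],[-0.3,0,-2]],"yaw":[0,0,0,0],"gripper":[240,240,240,240]}'
python3 -m creep '{"translation":[[0,0,-0.7],[0,0,-1.4],[0,0,-1.4]],"yaw":[0,0,0],"gripper":[240,240,240]}'
```

```text
time_s: 8.4
ee_pos: [0.4836, -0.1479, 0.1455]
eef_rot: [-3.139, 0.021, -3.062]
force: [-5.7, 1.8, 10.2]
grip_width: 0.0154
time_s: 8.65
ee_pos: [0.4836, -0.1479, 0.1448]
eef_rot: [-3.139, 0.022, -3.063]
force: [-6.8, 2.5, 11.7]
grip_width: 0.0153
```

```bash
python3 -m creep '{"translation":[[-0.5,0,0],[-1,0,-0.3],[-1,0,-0.3]],"yaw":[0,0,0],"gripper":[240,240,240]}'
python3 look.py w5
cat > flush.py <<'E'
from h import *;import pickle,sys
o,c=pickle.load(open(sys.argv[1]+".pkl","rb"))
v,u=np.mgrid[130:330,100:600:1];px=np.c_[u.ravel(),v.ravel()];X=bydepth(c,px,o)
P=X-np.array([.474,-.0285,0]);a=.077
cx=P[:,0]*np.cos(a)+P[:,1]*np.sin(a);cy=-P[:,0]*np.sin(a)+P[:,1]*np.cos(a)
hsv=cv2.cvtColor(c["pixels"],cv2.COLOR_RGB2HSV)[130:330,100:600].reshape(-1,3)
w=(hsv[:,1]>60)&(hsv[:,0]>15)&(hsv[:,0]<30)&(X[:,2]>.07)&(X[:,2]<.16)
def st(n,m):
    m=m&w;print(n,m.sum(),np.median(X[m,2]).round(4))
st("lid front strip",(cx>-14-5)&(cx<-14+4)&(cy<-25)&(cy>-.2))
for x0 in (-.03,-.015,.02,.03,.04,.05): st("lid cx%.3f"%x0,(abs(cx-x0)<.004)&(cy<-.03)&(cy>-.2))
for x0 in (-.06,-.05,-.04): st("deck front cx%.3f"%x0,(abs(cx-x0)<.004)&(cy<0)&(cy>-.2))
for x0 in (-.04,-.03,.03): st("deck side cx%.3f"%x0,(abs(cx-x0)<.005)&(cy<.09)&(cy>-.005))
E
python3 flush.py w4; python3 flush.py w5
```

```text
time_s: 8.9
ee_pos: [0.4835, -0.1479, 0.1454]
eef_rot: [-3.138, 0.025, -3.063]
force: [2.7, 1.7, 9.5]
grip_width: 0.0152
lid front strip 0 nan
lid cx-0.030 3985 0.0991
lid cx-0.015 754 0.1041
lid cx0.020 1326 0.1032
lid cx0.030 2212 0.1029
lid cx0.040 0 nan
lid cx0.050 0 nan
deck front cx-0.060 1204 0.0898
deck front cx-0.050 5516 0.0992
deck front cx-0.040 5316 0.0992
deck side cx-0.040 1236 0.0991
deck side cx-0.030 1257 0.0992
deck side cx0.030 984 0.0992
lid front strip 0 nan
lid cx-0.030 3813 0.099
lid cx-0.015 779 0.1002
lid cx0.020 1368 0.1
lid cx0.030 2225 0.0999
lid cx0.040 0 nan
lid cx0.050 0 nan
deck front cx-0.060 1368 0.09
deck front cx-0.050 5718 0.0992
deck front cx-0.040 5466 0.0992
deck side cx-0.040 1182 0.0991
deck side cx-0.030 1203 0.0992
deck side cx0.030 965 0.0992
  return _methods._mean(a, axis=axis, dtype=dtype,
  ret = ret.dtype.type(ret / rcount)
  return _methods._mean(a, axis=axis, dtype=dtype,
  ret = ret.dtype.type(ret / rcount)
```

Depth shows the lid 1.0 mm above the deck at the bolt line. Lid travel matches TCP travel, so the grip isn't slipping.

```bash
python3 -m creep '{"translation":[[-0.2,0,-0.8],[-0.2,0,-1.4],[-0.2,0,-1.6],[-0.2,0,-1.6]],"yaw":[0,0,0,0],"gripper":[240,240,240,240]}'
python3 -m creep '{"translation":[[-0.2,0,-0.8],[-0.2,0,-1.2],[-0.2,0,-1.4],[-0.2,0,-1.4]],"yaw":[0,0,0,0],"gripper":[240,240,240,240]}'
```

```text
time_s: 9.28
ee_pos: [0.4835, -0.1479, 0.1445]
eef_rot: [-3.138, 0.026, -3.063]
force: [-4.8, 1.9, 10.7]
grip_width: 0.0149
time_s: 9.62
ee_pos: [0.4835, -0.148, 0.1444]
eef_rot: [-3.137, 0.027, -3.063]
force: [-6.4, 2.3, 16.8]
grip_width: 0.0151
```

Buffer contact felt: force rose from 10.7 to 16.8 N with no travel. Holding that down-bias, I'll push along chest +y (about 18 mm gap to the mouth).

```bash
python3 -m creep '{"translation":[[-0.5,1,-1.2],[-0.6,3,-1.2],[-0.8,5,-1.2],[-0.9,6.5,-1.2],[-1,7.5,-1.2]],"yaw":[0,0,0,0,0],"gripper":[240,240,240,240,240]}'
python3 -m creep '{"translation":[[-0.5,1,-1.2],[-0.6,2,-1.2],[-0.7,3,-1.2],[-0.8,4,-1.2],[-0.9,5,-1.2]],"yaw":[0,0,0,0,0],"gripper":[240,240,240,240,240]}'
```

```text
time_s: 10.03
ee_pos: [0.4831, -0.141, 0.1445]
eef_rot: [-3.136, 0.029, -3.063]
force: [-2.8, -3.8, 13.0]
grip_width: 0.0156
time_s: 10.45
ee_pos: [0.4828, -0.1365, 0.1445]
eef_rot: [-3.134, 0.032, -3.063]
force: [-1.7, -3.4, 12.1]
grip_width: 0.0156
```

```bash
python3 -m creep '{"translation":[[-0.5,0.8,-1.4],[-0.5,1.6,-1.4],[-0.5,2.0,-1.4]],"yaw":[0,0,0],"gripper":[240,240,240]}'
python3 look.py w6; python3 flush.py w6 2>/dev/null | grep -v nan
python3 - <<'E'
import cv2
a=cv2.imread("pics/w6.png")[170:320,250:600];cv2.imwrite("pics/w6c.png",cv2.resize(a,None,fx=2.2,fy=2.2))
E
```

```text
time_s: 10.7
ee_pos: [0.4827, -0.1351, 0.1445]
eef_rot: [-3.132, 0.034, -3.063]
force: [-5.3, -3.5, 14.6]
grip_width: 0.0153
lid cx-0.030 3777 0.099
lid cx-0.015 804 0.0994
lid cx0.020 1359 0.0992
lid cx0.030 2243 0.0992
lid cx0.040 16 0.0985
deck front cx-0.060 1400 0.0895
deck front cx-0.050 5802 0.0992
deck front cx-0.040 5574 0.0992
deck side cx-0.040 1586 0.0991
deck side cx-0.030 1604 0.0992
deck side cx0.030 1162 0.0991
```

View pics/w6c.png

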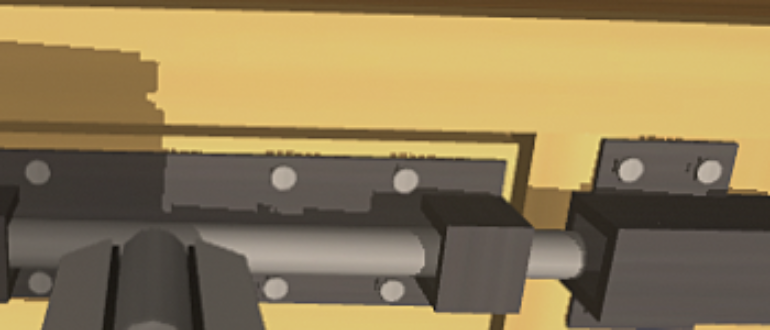

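w6 crop: the lid is flush (0.0993 vs 0.0992) and the tip at crop (580,255) is at the mouth and centred on it. I'll ease it in.

```bash
python3 -m creep '{"translation":[[-0.5,0.8,-1.3],[-0.6,1.6,-1.3],[-0.7,2.4,-1.3],[-0.7,3.2,-1.3],[-0.7,4,-1.3]],"yaw":[0,0,0,0,0],"gripper":[240,240,240,240,240]}'
python3 -m creep '{"translation":[[-0.5,0.8,-1.3],[-0.6,1.6,-1.3],[-0.7,2.4,-1.3],[-0.7,3.2,-1.3],[-0.7,4,-1.3]],"yaw":[0,0,0,0,0],"gripper":[240,240,240,240,240]}'
python3 -m creep '{"translation":[[-0.5,0.8,-1.3],[-0.6,1.6,-1.3],[-0.7,2.4,-1.3],[-0.7,3.2,-1.3],[-0.7,4,-1.3]],"yaw":[0,0,0,0,0],"gripper":[240,240,240,240,240]}'
```

```text
time_s: 11.17
ee_pos: [0.4825, -0.1317, 0.1445]
eef_rot: [-3.131, 0.036, -3.063]
force: [-3.9, -3.0, 15.2]
grip_width: 0.0153
time_s: 11.58
ee_pos: [0.4823, -0.1282, 0.1445]
eef_rot: [-3.13, 0.038, -3.063]
force: [-2.8, -3.9, 15.2]
grip_width: 0.015
time_s: 12.0
ee_pos: [0.4821, -0.1247, 0.1445]
eef_rot: [-3.128, 0.04, -3.064]
force: [-3.9, -3.2, 15.6]
grip_width: 0.0151
```

```bash
python3 -m creep '{"translation":[[-0.5,1,-1.3],[-0.6,2.2,-1.3],[-0.7,3.4,-1.3],[-0.8,4.6,-1.3],[-0.8,5.8,-1.3]],"yaw":[0,0,0,0,0],"gripper":[240,240,240,240,240]}'
python3 -m creep '{"translation":[[-0.5,0.8,-1.3],[-0.6,1.6,-1.3],[-0.7,2.4,-1.3],[-0.7,3.2,-1.3],[-0.7,4,-1.3]],"yaw":[0,0,0,0,0],"gripper":[240,240,240,240,240]}'
python3 -m creep '{"translation":[[-0.4,0.6,-1.3],[-0.4,1,-1.3],[-0.5,1.4,-1.3],[-0.5,1.8,-1.3],[-0.5,2.2,-1.3]],"yaw":[0,0,0,0,0],"gripper":[240,240,240,240,240]}'
```

```text
time_s: 12.42
ee_pos: [0.4818, -0.1194, 0.1444]
eef_rot: [-3.127, 0.042, -3.064]
force: [-4.2, -3.9, 15.4]
grip_width: 0.0152
time_s: 12.83
ee_pos: [0.4816, -0.1159, 0.1445]
eef_rot: [-3.126, 0.044, -3.064]
force: [-3.5, -3.6, 16.2]
grip_width: 0.0151
time_s: 13.25
ee_pos: [0.4815, -0.1141, 0.1444]
eef_rot: [-3.125, 0.046, -3.064]
force: [-5.0, -3.8, 16.6]
grip_width: 0.0153
```

```bash
python3 -m creep '{"translation":[[-0.4,0.5,-1.3],[-0.4,0.8,-1.3],[-0.4,1.1,-1.3],[-0.5,1.4,-1.3],[-0.5,1.7,-1.3]],"yaw":[0,0,0,0,0],"gripper":[240,240,240,240,240]}'
python3 -m creep '{"translation":[[-0.4,0.5,-1.3],[-0.4,0.8,-1.3],[-0.4,1.1,-1.3],[-0.5,1.4,-1.3],[-0.5,1.7,-1.3]],"yaw":[0,0,0,0,0],"gripper":[240,240,240,240,240]}'
python3 -m creep '{"translation":[[-0.4,0.5,-1.3],[-0.4,0.8,-1.3],[-0.4,1.1,-1.3],[-0.5,1.4,-1.3],[-0.5,1.7,-1.3]],"yaw":[0,0,0,0,0],"gripper":[240,240,240,240,240]}'
```

```text
time_s: 13.67
ee_pos: [0.4814, -0.1129, 0.1444]
eef_rot: [-3.124, 0.047, -3.064]
force: [-3.8, -2.8, 15.8]
grip_width: 0.0153
time_s: 14.08
ee_pos: [0.4813, -0.1117, 0.1444]
eef_rot: [-3.122, 0.049, -3.065]
force: [-4.2, -3.3, 15.4]
grip_width: 0.0156
time_s: 14.5
ee_pos: [0.4813, -0.1104, 0.1444]
eef_rot: [-3.121, 0.051, -3.065]
force: [-3.4, -3.3, 16.3]
grip_width: 0.0153
```

```bash
python3 -m creep '{"translation":[[-0.4,0.6,-1.2],[-0.4,1,-1.2],[-0.4,1.4,-1.2],[-0.5,1.8,-1.2],[-0.5,2.1,-1.2]],"yaw":[0,0,0,0,0],"gripper":[240,240,240,240,240]}'
python3 -m creep '{"translation":[[-0.4,0.6,-1.2],[-0.4,1,-1.2],[-0.4,1.4,-1.2],[-0.5,1.8,-1.2],[-0.5,2.1,-1.2]],"yaw":[0,0,0,0,0],"gripper":[240,240,240,240,240]}'
```

```text
time_s: 14.92
ee_pos: [0.4813, -0.1092, 0.1444]
eef_rot: [-3.12, 0.053, -3.065]
force: [-2.5, -9.7, 12.6]
grip_width: 0.015
time_s: 15.33
ee_pos: [0.4813, -0.1091, 0.1445]
eef_rot: [-3.116, 0.055, -3.065]
force: [-2.4, -19.2, 12.1]
grip_width: 0.0154
```

```bash
python3 -m creep '{"translation":[[-0.4,0.6,-1.2],[-0.4,1,-1.2],[-0.4,1.4,-1.2],[-0.5,1.7,-1.2],[-0.5,2,-1.2]],"yaw":[0,0,0,0,0],"gripper":[240,240,240,240,240]}'
```

```text
time_s: 15.75
ee_pos: [0.4813, -0.109, 0.1444]
eef_rot: [-3.112, 0.057, -3.066]
force: [-3.1, -19.8, 11.4]
grip_width: 0.0157
```

The force stepped to −19.8 N in y with no more travel, so the tip is on the stop at about 16 N net. I'll relax the load, then look to confirm it is the tip bearing and not a finger on a strap.

```bash
python3 -m creep '{"translation":[[-0.4,0.8,-1],[-0.3,0.5,-0.6],[-0.2,0.3,-0.5],[-0.2,0.3,-0.5]],"yaw":[0,0,0,0],"gripper":[240,240,240,240]}'
python3 look.py w7; python3 flush.py w7 2>/dev/null | grep -v nan
python3 - <<'E'
import cv2
a=cv2.imread("pics/w7.png")[170:360,200:600];cv2.imwrite("pics/w7c.png",cv2.resize(a,None,fx=2,fy=2))
E
```

```text
time_s: 16.08
ee_pos: [0.4813, -0.1092, 0.1445]
eef_rot: [-3.111, 0.058, -3.066]
force: [-0.5, -3.9, 8.0]
grip_width: 0.0152
lid cx-0.030 3640 0.0991
lid cx-0.015 903 0.0995
lid cx0.020 1306 0.0993
lid cx0.030 2170 0.0992
lid cx0.040 629 0.0991
deck front cx-0.060 1589 0.0895
deck front cx-0.050 5857 0.0992
deck front cx-0.040 5572 0.0992
deck side cx-0.040 2441 0.0992
deck side cx-0.030 2422 0.0992
deck side cx0.030 1669 0.0992
```

View pics/w7c.png

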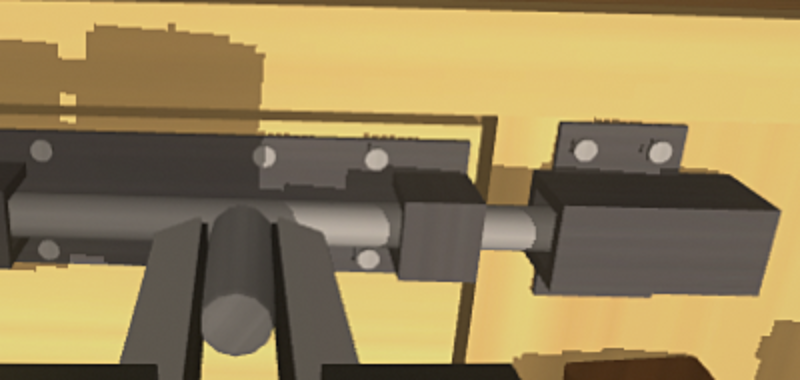

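w7 crop: the rod is in the keeper (525–545, 230), and the fingers at (150–345) are well clear of the strap at 395. So the resistance was the stop. I'll release and rise.

```bash
python3 -m creep '{"translation":[[0,-0.1,-0.2],[0,-0.1,0],[0,-0.1,0],[0,-0.1,0],[0,-0.1,0]],"yaw":[0,0,0,0,0],"gripper":[235,225,210,190,170]}' 20
python3 -m creep '{"translation":[[0,0,0],[0,0,0],[0,0,5],[0,0,15],[0,0,25]],"yaw":[0,0,0,0,0],"gripper":[160,160,160,160,160]}'
python3 -m creep '{"translation":[[0,0,15],[0,0,35],[-5,0,60],[-10,0,90],[-15,0,120]],"yaw":[0,0,0,0,0],"gripper":[160,160,160,160,160]}'
python3 -m creep '{"translation":[[0,0,15],[0,0,30],[0,0,30],[0,0,30],[0,0,30]],"yaw":[0,0,0,0,0],"gripper":[160,160,160,160,160]}'
python3 look.py w8; python3 flush.py w8 2>/dev/null | grep -v nan
```

```text
time_s: 16.55
ee_pos: [0.4809, -0.1092, 0.1441]
eef_rot: [-3.111, 0.057, -3.066]
force: [-0.1, 0.5, -0.1]
grip_width: 0.0264
time_s: 16.97
ee_pos: [0.4809, -0.1092, 0.17]
eef_rot: [-3.111, 0.057, -3.066]
force: [-0.4, 0.3, -0.1]
grip_width: 0.035
time_s: 17.38
ee_pos: [0.4654, -0.1091, 0.2924]
eef_rot: [-3.111, 0.057, -3.066]
force: [1.8, -0.2, -0.1]
grip_width: 0.035
time_s: 17.8
ee_pos: [0.4651, -0.109, 0.3217]
eef_rot: [-3.111, 0.056, -3.066]
force: [0.1, 0.1, -0.1]
grip_width: 0.0349
lid cx-0.030 1108 0.0991
lid cx-0.015 392 0.1027
lid cx0.020 748 0.1012
lid cx0.030 1166 0.101
lid cx0.040 1178 0.1009
lid cx0.050 1151 0.1007
deck front cx-0.060 406 0.0911
deck front cx-0.050 1712 0.0993
deck front cx-0.040 1759 0.0994
deck side cx-0.040 1011 0.0992
deck side cx-0.030 998 0.0992
deck side cx0.030 790 0.099
```

View pics/w8.png

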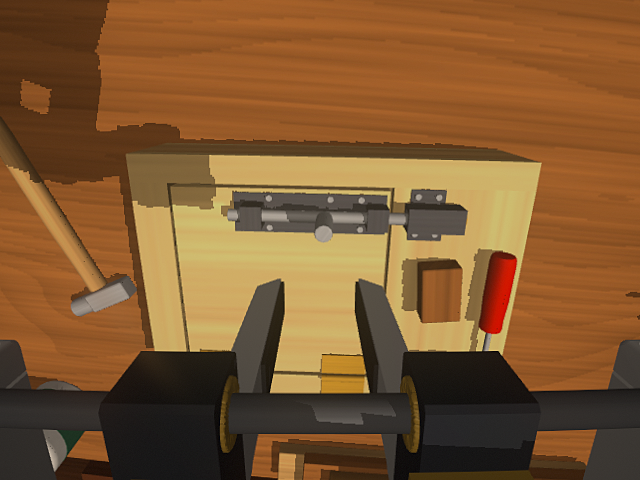

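w8: the lid is shut and the bolt is in the keeper (rod 390–407, 218), with the knob free at (323,233). The lid has risen about 2 mm into the keeper's roof, as the stated play allows. Last check is the knob's y, then I'll hand in.

Run:
```python
from h import *;import pickle
o,c=pickle.load(open("w8.pkl","rb"));print(bydepth(c,[(323,234)],o).round(4))
from station import ctrl
s=ctrl.get_obs();print(s["time_s"],np.round(s["force"],1));print(ctrl.hand_in())
```

```text
[[ 0.4804 -0.1096  0.1636]]
17.85 [-0.1  0.1  0.5]
the job is handed in; nothing more can be done
None
```

The chest is shut and bolted, and I handed the job in at 17.9 s with the gripper well clear; no verdict was reported.

- **Closing the lid:** I gripped the bolt's knob and pressed the lid down along its arc. The buffers showed as a jump from about 10.7 to 16.8 N with no more travel. Depth readings then put the lid flush with the deck to about 0.2 mm.
- **Pushing the bolt:** Holding the lid down, I slid the bolt into the keeper against 3 to 4 N of friction. It came up dead against the stop at about 20 N, roughly 16 N of that on the stop. I eased the load off before opening the fingers.
- **After letting go:** The knob is at y = -0.1096 m against -0.1092 m at the stop, which is within measurement error. The lid rose about 2 mm at the bolt and is held by the keeper's roof, as the stated play allows. The force on the tool is about zero.
- **Disagreement:** From the camera positions I put the tip about 21 mm in from the mouth, just under the stated 22 to 42 mm. My mouth estimate is only good to about 2 mm. A picture at the stop showed the fingers clear of the straps, so I took it as the stop.
- **Other things:** The offcut, driver and hammer looked undisturbed in the last picture. I did not re-measure them. The jar and brush pot were out of that view, and I did not check the glue bottle.

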